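# Drain a valve cartridge from the soaking pot

## Robot

A 7-joint arm with a two-finger parallel gripper is mounted at the origin on the work surface. World frame = base frame: x ahead of the robot, y to its left, z up, the work surface at z = 0. Lengths are in m, angles in rad, forces in N, time in s.
With the tool pointing down it reaches from about 0.4 to 0.9 m from the base axis. Payload 5.6 kg.
Tool frame: the origin (TCP) lies on the centre line of the jaws, within the pads' length; the fingertips stand 25 mm ahead of it and the grasp point (between the pads) lies 6 mm ahead of it; z points along the fingers, y is the line along which they close (so a half turn about z gives the same grasp; the last joint's range is limited). The gripper opens to 92 mm and grips with 3 to 60 N. Pads are 20 mm wide; open, the fingers measure 128 mm over their backs; the gripper's body (75 mm by 189 mm) begins 69 mm behind the grasp point.
Start: joints at [-1.229, 0.468, -0.012, 1.603, 0.006, 1.071, -0.056], TCP at [0.244, 0.602, 0.24] pointing down, gripper open.
Joint ranges: [-2.53, 2.53], [-0.31, 2.02], [-1.57, 1.55], [0.28, 2.44], [-1.29, 4.43], [0.15, 1.84], [-2.92, 2.92]. Speed limits (rad/s): [2.57, 2.57, 3.14, 3.14, 3.14, 3.14, 3.14].

## Interface

Orientations are given as a unit quaternion [w, x, y, z].
In Python, from plant import state, capture, camera_params, finish_job gives the robot as it stands. The module is installed in compiled form; this text tells all that it offers.
- The arm moves only by the tool drive_tool, never from a script. Its argument "motion" is a list that holds one entry, the list of rows, each a list of 6 numbers: the shift along the tool's x, y, z in mm, then the turn, a rotation vector about the tool's x, y, z in degrees. A call has 1 to 12 rows; each row is the pose to reach, as a shift and turn from the pose commanded when the call began, along the tool's axes at that moment; what a row does not reach only later rows make up. A row lasts 1/8 s, in which the tool goes at most 62.5 mm and 10.7 degrees, less where a joint would pass 70% of its speed; a pose out of reach is approached as far as the arm can. A call with a gripper value outside its range is refused whole. "gripper" is the gripper's target within -1 to 1 (fully open at 1, half-way at 0, shut at -1), set as the call begins (left out, the last holds). The fingers move at their own pace and stop on an object; "squeeze" is the grip in N (left out, the last holds). Time passes only in rows, so rows that repeat a pose let the fingers close. It gives the time, the measured TCP pose, the force, the opening and the grip force at its end, in the units of the state.
- state(): the state, without advancing time (a new reading comes with each control period).
- capture(name): name is "scene" or "side" or "wrist"; returns the picture (480x640x3 uint8, red, green, blue); there is no depth.
- camera_params(name): a dict with "intrinsics" (3x3 intrinsics, pixels), "pose" (4x4, takes a point from camera to world coordinates). Camera axes: x right, y down, z forward; pixel columns grow to the right and rows downward; lengths in m; the calibration is good to about 2 mm. A picture is of the moment at which its call begins: read the wrist's pose just before it. camera_params takes no time and is no camera call; for the wrist camera it gives the pose at the moment of the call.
- finish_job(): hands the job in; it is judged then, once.
The state is a dict: "time": time; "joints": joint angles; "qd": joint speeds; "effort": joint torques, N m; "tcp_pos": TCP position; "orientation": TCP orientation; "contact_force": force on the tool from outside, world axes, zero at the start; "torque": the same for the moment, N m; "gripper_width": finger opening in m; "finger_force": force on a finger pad.
Only numpy, scipy, OpenCV 4.12 (cv2) and the standard library are available. Lean on these libraries where they do the work, as an engineer would, in place of code of your own. Each camera call takes 0.05 s, during which the arm holds its last target. There are 200 camera calls.

## Task

Take the tall lid off the soaking pot by its knob and stand it on the black rubber mat, then draw the valve cartridge up out of its socket in the pot. Tilt it about halfway over (45 degrees), thin nose end downwards, and finish holding it still in the gripper with its nose over the drip tray and at least 8 cm above the bench, so that it can drain: do not put it down or let go. Drop nothing, and leave everything else on the bench alone.

Things in the scene. Friction and masses are not known exactly. Their poses are not given: they have to be found in the camera images.
- pot: Open round aluminium soaking pot fixed to the bench, 134 mm across outside, 126 mm inside, rim 75 mm high. In its middle a white plastic block, 52 x 52 mm, top 70 mm above the bench, with a vertical hole 25 mm wide on the pot's axis: the cartridge's socket (1.5 mm play all round). Origin: centre of the underside, on the bench, z up.
- lid: Loose tall aluminium lid on the pot, 220 g: a hollow bell 120 mm across, 78 mm high. Its flange (144 mm across, 8 to 12 mm up) rests on the pot's rim. It covers the cartridge: raise it 65 mm straight up before going sideways. Black round knob on top, 28 mm across, 92 to 116 mm up, neck 14 mm. Origin: centre of its lower edge, on which it stands when set down; z up.
- lid_knob (a point): Centre of the lid's knob, 104 mm above the lid's lower edge, on its axis.
- cartridge: Round steel valve cartridge, 115 mm long, 240 g, upright in the pot's socket, hidden by the lid. Nose part 22 mm thick, 0 to 60 mm from the origin; darker head 30 mm thick, 60 to 115 mm, its shoulder on the white block. Origin: centre of the nose's end face, z along the axis to the head. In the socket: origin 10 mm above the bench; it must rise 60 mm to clear the hole.
- mat: Square black rubber mat fixed on the bench, 170 x 170 mm, 3 mm thick. Origin: centre of its underside, z up; its top is 3 mm above the bench.
- tray: Rectangular steel drip tray fixed on the bench, 170 mm along its x, 220 mm along its y, rim 25 mm high, floor 4 mm thick with rows of dark slots. Origin: centre of its underside, z up.
- fitting: Bystander, loose: a brass hose fitting standing on end, 32 mm across, 38 mm tall. Origin: centre of its underside. Leave it alone.
- starknob: Bystander, loose: a black star-shaped clamping knob lying with its stud up, 48 mm across, 39 mm tall. Origin: centre of its underside. Leave it alone.
- wrench: Bystander, loose: a steel wrench, 160 mm long, lying flat. Origin: its middle. Leave it alone.
- jar: Bystander, loose: a squat metal jar, 76 mm across, 75 mm tall. Origin: centre of its underside. Leave it alone.
- oilcan: Bystander, loose: a grey closed can, 60 mm across, 110 mm tall. Origin: centre of its underside. Leave it alone.
- clampblock: Bystander, loose: a white plastic clamp block, 50 x 80 mm, 44 mm tall. Origin: centre of its underside. Leave it alone.
- cup: Bystander, loose: an open white plastic cup, 68 mm across, 70 mm tall. Origin: centre of its underside. Leave it alone.
Mind the look-alikes: they are no part of the job. What is shaped like the lid but green or yellow is not meant. What is shaped like the pot but orange is not meant.

How it is judged:
On the way, in this order (a step that is already met when the one before it is completed fails the run):
1. the lid stands on the mat, let go (horizontal distance between lid and mat below 0.055 m and z of lid in the frame of mat below 0.009 m and angle between lid's own z axis and vertical below 0.1 rad and contact force between the fingers and lid below 0.1 N and linear speed of lid below 0.03 m/s), for 0.2 s.
2. the cartridge is drawn clear of its socket in the gripper (z of cartridge in the frame of pot above 0.08 m and contact force between the fingers and cartridge above 0.5 N), for 0.1 s.
At the end, for the whole second after the job is handed in: Lid upright on the mat, centres within 55 mm, at rest, released. Cartridge held still by the fingers alone, nose down, axis 33 to 60 degrees from vertical, nose end above the drip tray (inside its rim seen from above), at least 70 mm above the bench (all of step 1 and height (world z) of cartridge above 0.07 m and x of cartridge in the frame of tray between -0.082 and 0.082 m and y of cartridge in the frame of tray between -0.107 and 0.107 m and angle between cartridge's own z axis and vertical between 0.58 and 1.05 rad and contact force between the fingers and cartridge above 1 N and linear speed of cartridge below 0.04 m/s and angular speed of cartridge below 0.3 rad/s and contact force between cartridge and pot below 0.1 N and contact force between cartridge and tray below 0.1 N and contact force between cartridge and mat below 0.1 N and contact force between cartridge and lid below 0.1 N and contact force between cartridge and fitting below 0.1 N and contact force between cartridge and starknob below 0.1 N and contact force between cartridge and wrench below 0.1 N and contact force between cartridge and jar below 0.1 N and contact force between cartridge and oilcan below 0.1 N and contact force between cartridge and clampblock below 0.1 N and contact force between cartridge and cup below 0.1 N); the arm keeps its last pose, push and grip.
It fails at once if the lid falls free (linear speed of lid above 0.5 m/s and contact force between the fingers and lid below 0.05 N).
It fails at once if the cartridge falls free (linear speed of cartridge above 0.5 m/s and contact force between the fingers and cartridge below 0.05 N).
It fails at once if a bystander is pushed more than 30 mm or lifted or tipped over (distance of any of fitting, starknob, wrench, jar, oilcan, clampblock, cup from where it was at the start of the episode above 0.03 m or angle between any of fitting, starknob, wrench, jar, oilcan, clampblock, cup's own z axis and vertical above 0.5 rad).
It also fails if it takes over 64 s, if anything falls off the work surface, if the arm or the gripper's body presses on something with over 40 N, if the wrist force passes 120 N, or if a joint passes its speed limit or range.

## Working session

There is one attempt and no reset: what is moved stays moved. The work goes in short steps, Python scripts to look and compute and a tool call to move; the robot and the scene stay as the last step left them, time stands still between calls to the robot, and variables do not carry over. Pictures are saved under pics/ and viewed, at most 10 in all, crops included, and the job is handed in when it is done.

Besides the shell and the picture viewer there is one more tool, called after "Request:" as a command line: name --argument value ..., lists and objects as JSON in quotes. drive_tool: Moves the arm, as the interface text tells. Its arguments: {"type":"object","properties":{"motion":{"type":"array"},"gripper":{"type":"number"},"squeeze":{"type":"number"}},"required":["motion"]}

```bash
mkdir -p pics; cat > h.py <<'E'
import numpy as np, cv2
from scipy.spatial.transform import Rotation as R
from plant import state, capture, camera_params, finish_job
def save(cam,name):
    im=capture(cam); cv2.imwrite(f'pics/{name}.png',im[:,:,::-1]); return im
def px2w(cam,u,v,z,P=None):
    P=P or camera_params(cam); K=np.array(P['intrinsics']);T=np.array(P['pose'])
    d=T[:3,:3]@np.linalg.solve(K,[u,v,1]); o=T[:3,3]; return o+d*(z-o[2])/d[2]
def w2px(cam,p,P=None):
    P=P or camera_params(cam); K=np.array(P['intrinsics']);T=np.array(P['pose'])
    c=K@(T[:3,:3].T@(np.array(p)-T[:3,3])); return c[:2]/c[2]
def Rt():
    q=state()['orientation']; return R.from_quat([q[1],q[2],q[3],q[0]])
def tool(p):  # world TCP target -> shift in tool mm
    return Rt().inv().apply(np.array(p)-state()['tcp_pos'])*1000
E
python3 - <<'E'
from h import *
for c in ['scene','side']:
    save(c,c+'0'); P=camera_params(c); print(np.round(P['pose'],3), np.round(P['intrinsics'],1))
s=state(); print(s); print(Rt().as_matrix().round(3))
E
```

```text
[[-0.37   0.73  -0.575  1.143]
 [ 0.929  0.292 -0.226  0.145]
 [ 0.003 -0.618 -0.786  0.976]
 [ 0.     0.     0.     1.   ]] [[462.9   0.  316.2]
 [  0.  462.9 237.3]
 [  0.    0.    1. ]]
[[ 0.997 -0.055  0.058  0.461]
 [-0.079 -0.588  0.805 -1.021]
 [-0.01  -0.807 -0.59   0.781]
 [ 0.     0.     0.     1.   ]] [[511.3   0.  318.8]
 [  0.  511.3 242.3]
 [  0.    0.    1. ]]
{'time': 0.1, 'joints': array([-1.22895378,  0.46831197, -0.01161591,  1.60349326,  0.00597247,
        1.07143088, -0.05631753]), 'qd': array([-0.00018014, -0.0020563 ,  0.00080199, -0.00241106,  0.0005619 ,
        0.00021871, -0.00148853]), 'effort': array([ 1.13727998e-03, -5.21644449e+01, -1.23884564e-02, -2.44369304e+01,
       -5.68121800e-02,  1.40618911e-02,  3.40666077e-05]), 'tcp_pos': array([0.24388418, 0.60199466, 0.23873659]), 'orientation': array([-1.11436189e-04,  1.91277055e-01,  9.81535756e-01, -7.96625207e-04]), 'contact_force': array([-0.60523403,  0.100204  ,  0.71312682]), 'torque': array([-0.00407805, -0.00902992,  0.01362029]), 'finger_force': 0.0, 'gripper_width': 0.09171681744210039}
[[-0.927  0.375 -0.001]
 [ 0.375  0.927 -0.002]
 [-0.    -0.002 -1.   ]]
```

View pics/scene0.png

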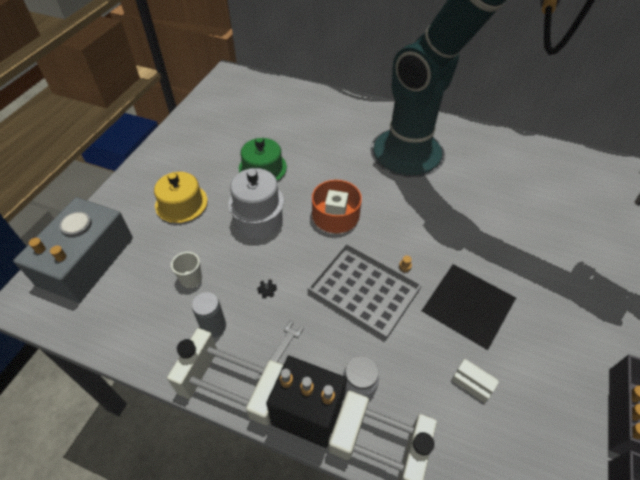

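View pics/side0.png

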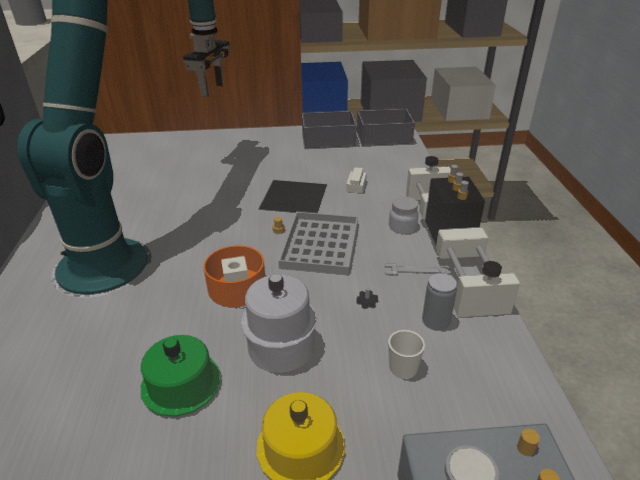

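The scene view shows the silver pot with its lid (knob at about (252,176)), the mat (around (469,304)), the tray (around (365,290)) and the fitting at (406,263). The side view shows the knob at about (276,284), the mat at (294,196) and the tray at (320,242).

```bash
python3 - <<'E'
from h import *
A=px2w('scene',252,177,.171);B=px2w('side',276,283.5,.171);print('knob',A.round(4),B.round(4))
m1=[px2w('scene',u,v,.003) for u,v in [(455,266),(515,298),(487,345),(423,305)]]
m2=[px2w('side',u,v,.003) for u,v in [(272,181),(327,184),(320,212),(261,209)]]
print('mat',np.round(m1,3),np.mean(m1,0).round(4),np.round(m2,3),np.mean(m2,0).round(4))
t1=[px2w('scene',u,v,.025) for u,v in [(348,247),(420,288),(384,335),(308,290)]]
t2=[px2w('side',u,v,.025) for u,v in [(291,214),(358,216),(350,271),(281,264)]]
print('tray',np.round(t1,3),np.mean(t1,0).round(4),np.round(t2,3),np.mean(t2,0).round(4))
for n,u,v,z in [('orangepot',336,190,.075),('fitting',406,262,.03),('jar',362,375,.075),('oilcan',205,305,.11),('cup',186,263,.07),('star',267,288,.02),('clampb',475,379,.04),('green',260,145,.12),('yellow',174,181,.12)]:
    print(n,px2w('scene',u,v,z).round(3))
for n,u,v,z in [('vise',306,365,.12)]: print(n,px2w('scene',u,v,z).round(3))
E
```

```text
knob [ 0.437  -0.3036  0.171 ] [ 0.4326 -0.3089  0.171 ]
mat [[0.386 0.228 0.003]
 [0.426 0.382 0.003]
 [0.575 0.338 0.003]
 [0.528 0.179 0.003]] [0.4785 0.2817 0.003 ] [[0.418 0.373 0.003]
 [0.586 0.338 0.003]
 [0.552 0.183 0.003]
 [0.386 0.215 0.003]] [0.4854 0.2774 0.003 ]
tray [[ 0.446 -0.041  0.025]
 [ 0.498  0.16   0.025]
 [ 0.649  0.115  0.025]
 [ 0.604 -0.088  0.025]] [0.5493 0.0366 0.025 ] [[ 0.47   0.147  0.025]
 [ 0.649  0.12   0.025]
 [ 0.598 -0.11   0.025]
 [ 0.439 -0.069  0.025]] [0.5388 0.022  0.025 ]
orangepot [ 0.313 -0.125  0.075]
fitting [0.44 0.11 0.03]
jar [0.776 0.101 0.075]
oilcan [ 0.768 -0.257  0.11 ]
cup [ 0.668 -0.375  0.07 ]
star [ 0.632 -0.183  0.02 ]
clampb [0.683 0.32  0.04 ]
green [ 0.271 -0.368  0.12 ]
yellow [ 0.481 -0.513  0.12 ]
vise [ 0.815 -0.004  0.12 ]
```

```bash
cat >> h.py <<'E'
def Rd(phi,tilt=0):  # tool down, y radial at azimuth phi (deg); tilt deg: nose outward about tool x
    c,s=np.cos(np.radians(phi)),np.sin(np.radians(phi))
    return R.from_matrix(np.array([[-s,c,0],[c,s,0],[0,0,-1.]]).T)*R.from_rotvec([-tilt,0,0],degrees=True)
def rows(way,start=None):
    """way: list of (p, R); prints rows relative to start (default: present pose)"""
    p0,R0=start or (state()['tcp_pos'],Rt())
    for p,r in way:
        print([round(float(x),1) for x in np.r_[R0.inv().apply(np.array(p)-p0)*1000,(R0.inv()*r).as_rotvec(degrees=True)]])
def arc(a,b,n,tilt=(0,0)): # a,b: (r,phi,z)
    out=[]
    for t in np.linspace(0,1,n+1)[1:]:
        r,f,z=np.array(a)*(1-t)+np.array(b)*t
        out.append(([r*np.cos(np.radians(f)),r*np.sin(np.radians(f)),z],Rd(f,tilt[0]*(1-t)+tilt[1]*t)))
    return out
def pol(p): return (np.hypot(p[0],p[1]),np.degrees(np.arctan2(p[1],p[0])),p[2])
E
python3 - <<'E'
from h import *
w=arc(pol(state()['tcp_pos']),pol((.435,-.306,.30)),18)
rows(w[:9]);print();rows(w[9:],(np.array(w[8][0]),w[8][1]))
E
```

```text
[-64.2, -9.8, -3.4, -0.1, 0.0, 5.7]
[-126.4, -25.8, -6.8, -0.1, 0.0, 11.5]
[-186.0, -47.7, -10.1, -0.1, 0.0, 17.2]
[-242.6, -75.3, -13.5, -0.1, 0.0, 22.9]
[-295.6, -108.1, -16.8, -0.1, 0.0, 28.6]
[-344.4, -145.7, -20.2, -0.1, 0.0, 34.4]
[-388.8, -187.6, -23.5, -0.1, 0.0, 40.1]
[-428.2, -233.3, -26.8, -0.1, 0.0, 45.8]
[-462.5, -282.1, -30.1, -0.1, 0.0, 51.5]

[-58.3, -9.5, -3.4, 0.0, 0.0, 5.7]
[-114.7, -24.6, -6.8, 0.0, 0.0, 11.5]
[-168.7, -45.1, -10.2, 0.0, 0.0, 17.2]
[-219.7, -70.7, -13.6, 0.0, 0.0, 22.9]
[-267.4, -100.9, -17.0, 0.0, 0.0, 28.6]
[-311.2, -135.4, -20.4, 0.0, 0.0, 34.4]
[-350.9, -173.8, -23.8, 0.0, 0.0, 40.1]
[-386.0, -215.4, -27.2, 0.0, 0.0, 45.8]
[-416.4, -259.9, -30.6, 0.0, 0.0, 51.5]
```

Request:
drive_tool --motion '[[[-62,-10,-3,0,0,6],[-122,-25,-7,0,0,11.5],[-180,-46,-10,0,0,17],[-236,-72,-13,0,0,23],[-290,-104,-17,0,0,28.5],[-340,-142,-20,0,0,34],[-386,-185,-23,0,0,40],[-427,-232,-27,0,0,46],[-462,-282,-30,0,0,51.5],[-462,-282,-30,0,0,51.5]]]' --gripper 1

```text
time: 1.35
tcp_pos: [0.5678, 0.1609, 0.2699]
orientation: [0.001, 0.603, 0.798, -0.001]
contact_force: [0.5, 0.2, -0.6]
gripper_width: 0.0919
finger_force: 0.0
```

Request:
drive_tool --motion '[[[-58,-9,-3,0,0,6],[-115,-25,-7,0,0,11.5],[-169,-45,-10,0,0,17],[-220,-71,-14,0,0,23],[-267,-101,-17,0,0,28.5],[-311,-135,-20,0,0,34],[-351,-174,-24,0,0,40],[-386,-215,-27,0,0,46],[-416,-260,-30,0,0,51.5],[-416,-260,-30,0,0,51.5],[-416,-260,-30,0,0,51.5]]]'

```text
time: 2.72
tcp_pos: [0.4357, -0.3036, 0.2993]
orientation: [-0.0, 0.887, 0.462, 0.0]
contact_force: [0.2, 0.6, -0.5]
gripper_width: 0.0919
finger_force: 0.0
```

```bash
python3 - <<'E'
from h import *
P=camera_params('wrist');save('wrist','w1');s=state();print(s['time'],s['tcp_pos'],s['joints'].round(3),np.round(P['pose'],3),np.round(P['intrinsics'],1))
for p in [(.435,-.306,.171)]: print(w2px('wrist',p,P))
E
```

```text
2.775 [ 0.43601497 -0.30319706  0.29923273] [-0.075  0.231  0.734  1.863 -0.172  1.113  0.114] [[ 0.82  -0.549 -0.163  0.481]
 [-0.573 -0.787 -0.231 -0.239]
 [-0.001  0.283 -0.959  0.444]
 [ 0.     0.     0.     1.   ]] [[384.1   0.  321.9]
 [  0.  384.1 244.5]
 [  0.    0.    1. ]]
[323.11372456 245.53031935]
```

View pics/w1.png

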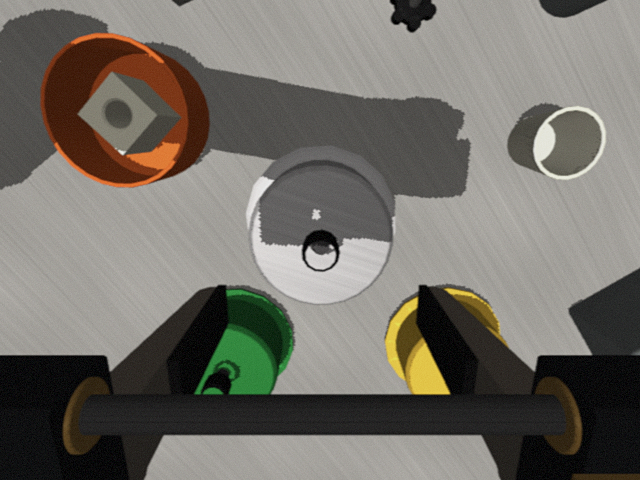

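The wrist view shows the knob centred at about (320.5,251), with the silver lid around it.

```bash
python3 - <<'E'
from h import *
k=px2w('wrist',320.5,251,.171); print(k, np.degrees(np.arctan2(k[1],k[0])))
rows([((k[0],k[1],.177),Rd(-35))])
E
```

```text
[ 0.43129829 -0.30796403  0.171     ] -35.52833704000296
[-6.7, -1.1, 122.2, -0.0, -0.0, 0.2]
```

Request:
drive_tool --motion '[[[-6.5,-1,20,0,0,0],[-6.5,-1,50,0,0,0],[-6.5,-1,80,0,0,0],[-6.5,-1,105,0,0,0],[-6.5,-1,118,0,0,0],[-6.5,-1,122,0,0,0],[-6.5,-1,122,0,0,0],[-6.5,-1,122,0,0,0]]]'

```text
time: 3.78
tcp_pos: [0.4308, -0.3099, 0.1784]
orientation: [0.001, 0.887, 0.461, 0.001]
contact_force: [0.5, 0.3, 0.7]
gripper_width: 0.0919
finger_force: 0.0
```

Request:
drive_tool --motion '[[[0,0,0,0,0,0],[0,0,0,0,0,0],[0,0,0,0,0,0],[0,0,0,0,0,0],[0,0,0,0,0,0],[0,0,0,0,0,0],[0,0,0,0,0,0],[0,0,0,0,0,0]]]' --gripper -1 --squeeze 35

```text
time: 4.78
tcp_pos: [0.4302, -0.3097, 0.1776]
orientation: [-0.0, 0.887, 0.461, -0.0]
contact_force: [0.5, -0.5, 0.6]
gripper_width: 0.0264
finger_force: 35.0
```

Request:
drive_tool --motion '[[[0,0,-5,0,0,0],[0,0,-15,0,0,0],[0,0,-30,0,0,0],[0,0,-45,0,0,0],[0,0,-60,0,0,0],[0,0,-75,0,0,0],[0,0,-88,0,0,0],[0,0,-96,0,0,0],[0,0,-100,0,0,0],[0,0,-100,0,0,0]]]'

```text
time: 6.02
tcp_pos: [0.4302, -0.3096, 0.2776]
orientation: [-0.0, 0.887, 0.461, -0.0]
contact_force: [0.1, -0.1, -2.8]
gripper_width: 0.0265
finger_force: 35.0
```

```bash
python3 - <<'E'
from h import *
s=state();print(s['tcp_pos'],s['joints'].round(2),s['contact_force'],s['finger_force'],s['gripper_width'])
sc=save('scene','s1'); save('side','d1')
# mat segmentation: dark pixels near approx mat, in both cams
for cam,nm,c0 in [('scene','s1',(469,304)),('side','d1',(294,196))]:
    im=cv2.imread(f'pics/{nm}.png').max(2); m=(im<40).astype(np.uint8)
    n,l,st,ce=cv2.connectedComponentsWithStats(m); i=l[c0[1],c0[0]]; print(cam,im[c0[1],c0[0]],st[i])
    q=cv2.minAreaRect(np.array([px2w(cam,u,v,.003)[:2]*1000 for v,u in np.argwhere(l==i)],np.float32));print(q)
w=arc(pol(s['tcp_pos']),pol((.482,.279,.277)),18)
rows(w[:9]);print();rows(w[9:],(np.array(w[8][0]),w[8][1]))
E
```

```text
[ 0.43024459 -0.30963971  0.2775513 ] [-0.06  0.26  0.74  1.89 -0.2   1.07  0.15] [ 0.12436155 -0.06030318 -2.78774271] 34.99933162936941 0.026472350001199525
scene 38 [ 425  267   88   80 3163]Traceback (most recent call last):
  File "<stdin>", line 8, in <module>
  File "h.py", line 7, in px2w
    P=P or camera_params(cam); K=np.array(P['intrinsics']);T=np.array(P['pose'])
           ~~~~~~~~~~~~~^^^^^
ValueError: time passes only in moves, steps and waits
```

```bash
python3 - <<'E'
from h import *
s=state()
for cam,nm,c0 in [('scene','s1',(469,304)),('side','d1',(294,196))]:
    P=camera_params(cam)
    im=cv2.imread(f'pics/{nm}.png').max(2); m=(im<55).astype(np.uint8)
    n,l,st,ce=cv2.connectedComponentsWithStats(m); i=l[c0[1],c0[0]]; print(cam,im[c0[1],c0[0]],st[i])
    if st[i][4]>9000: continue
    q=cv2.minAreaRect(np.array([px2w(cam,u,v,.003,P)[:2]*1000 for v,u in np.argwhere(l==i)],np.float32));print(q)
w=arc(pol(s['tcp_pos']),pol((.482,.279,.277)),18)
rows(w[:9]);print();rows(w[9:],(np.array(w[8][0]),w[8][1]))
E
```

```text
scene 38 [ 423  266   92   82 4068]
((483.5604553222656, 280.4974365234375), (164.30796813964844, 164.49847412109375), 75.55577087402344)
side 44 [ 210  143  117  111 2438]
((414.618408203125, 334.3904113769531), (307.2258605957031, 626.9080200195312), 20.240503311157227)
[33.9, 0.8, 0.0, -0.0, 0.0, -3.0]
[67.8, -0.5, 0.0, -0.0, 0.0, -6.6]
[101.7, -4.0, 0.0, -0.0, 0.0, -10.3]
[135.4, -9.7, 0.0, -0.0, 0.0, -13.9]
[168.8, -17.5, 0.0, -0.0, 0.0, -17.6]
[201.7, -27.5, 0.0, -0.0, 0.0, -21.2]
[233.9, -39.6, 0.1, -0.0, -0.0, -24.9]
[265.4, -53.8, 0.1, -0.0, -0.0, -28.6]
[296.1, -70.0, 0.1, -0.0, -0.0, -32.2]

[34.7, 0.4, 0.0, 0.0, 0.0, -3.7]
[69.5, -1.4, 0.0, 0.0, 0.0, -7.3]
[104.2, -5.5, 0.0, 0.0, 0.0, -11.0]
[138.7, -11.8, 0.0, 0.0, 0.0, -14.6]
[172.8, -20.3, 0.0, 0.0, 0.0, -18.3]
[206.4, -31.0, 0.1, 0.0, 0.0, -21.9]
[239.3, -43.8, 0.1, 0.0, 0.0, -25.6]
[271.4, -58.8, 0.1, 0.0, 0.0, -29.2]
[302.5, -75.8, 0.1, 0.0, 0.0, -32.9]
```

Request:
drive_tool --motion '[[[15,0.5,0,0,0,-1.5],[45,0.5,0,0,0,-4],[80,-1.5,0,0,0,-8],[115,-6,0,0,0,-12],[149,-12.5,0,0,0,-15.5],[182,-21.5,0,0,0,-19],[215,-32.5,0,0,0,-23],[248,-46,0,0,0,-26.5],[278,-60,0,0,0,-30],[296,-70,0,0,0,-32],[296,-70,0,0,0,-32]]]'

```text
time: 7.5
tcp_pos: [0.5429, -0.0254, 0.2772]
orientation: [-0.0, 0.725, 0.689, -0.0]
contact_force: [-0.2, -0.6, -3.1]
gripper_width: 0.0269
finger_force: 35.0
```

Request:
drive_tool --motion '[[[15,0.5,0,0,0,-1.5],[45,0.5,0,0,0,-4.5],[80,-2.5,0,0,0,-8.5],[115,-7.5,0,0,0,-12],[149,-14,0,0,0,-15.5],[182,-23,0,0,0,-19],[215,-34,0,0,0,-23],[248,-48,0,0,0,-27],[280,-63,0,0,0,-30.5],[302,-76,0,0,0,-33],[302,-76,0,0,0,-33],[302,-76,0,0,0,-33]]]'

```text
time: 9.0
tcp_pos: [0.4835, 0.2775, 0.2776]
orientation: [0.0, 0.501, 0.865, -0.0]
contact_force: [-0.4, -1.1, -2.4]
gripper_width: 0.0267
finger_force: 35.0
```

```bash
python3 - <<'E'
from h import *
s=state();print(s['time'],s['tcp_pos'],s['joints'].round(2),s['contact_force'],s['finger_force'],s['gripper_width'])
a=np.degrees(np.arctan2(.28,.483))
rows([((.483,.280,.1145),Rd(a))])
P=camera_params('wrist');save('wrist','w2')
E
```

```text
9.0 [0.48351304 0.27754257 0.27760616] [-0.78  0.27  0.24  1.81 -0.07  1.07  0.01] [-0.41101034 -1.09839897 -2.36509389] 34.999137506238185 0.026666431340038356
[2.5, 0.8, 163.1, -0.0, 0.0, -0.2]
```

View pics/w2.png

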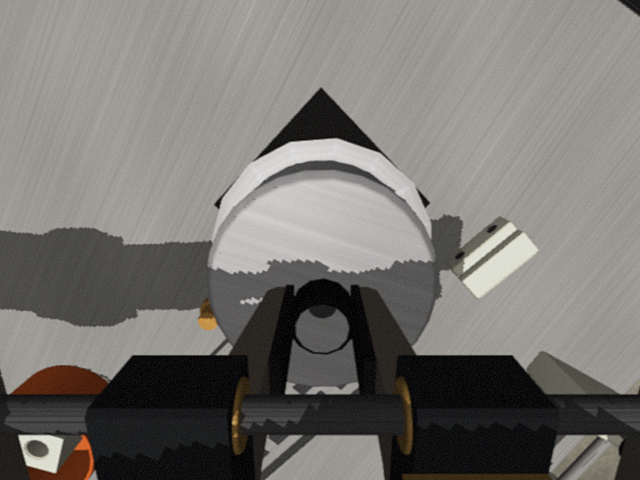

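The wrist view shows the lid held upright (knob at about (321,318)) over the mat, with the fitting clear at (207,316).

Request:
drive_tool --motion '[[[2.5,1,15,0,0,0],[2.5,1,45,0,0,0],[2.5,1,75,0,0,0],[2.5,1,105,0,0,0],[2.5,1,130,0,0,0],[2.5,1,147,0,0,0],[2.5,1,155,0,0,0],[2.5,1,159,0,0,0],[2.5,1,161,0,0,0],[2.5,1,162,0,0,0],[2.5,1,162,0,0,0],[2.5,1,162,0,0,0]]]'

```text
time: 10.55
tcp_pos: [0.4829, 0.2812, 0.1159]
orientation: [0.0, 0.5, 0.866, 0.0]
contact_force: [-0.2, 0.3, -1.4]
gripper_width: 0.0267
finger_force: 35.0
```

Request:
drive_tool --motion '[[[0,0,1,0,0,0],[0,0,2,0,0,0],[0,0,2,0,0,0],[0,0,2,0,0,0]]]'

```text
time: 11.05
tcp_pos: [0.4828, 0.2811, 0.1136]
orientation: [0.0, 0.5, 0.866, 0.0]
contact_force: [-1.2, -0.3, -1.6]
gripper_width: 0.0269
finger_force: 35.0
```

Request:
drive_tool --motion '[[[0,0,0.5,0,0,0],[0,0,1,0,0,0],[0,0,1,0,0,0]]]'

```text
time: 11.42
tcp_pos: [0.4829, 0.2812, 0.1135]
orientation: [-0.0, 0.5, 0.866, 0.0]
contact_force: [-2.4, -1.3, 6.1]
gripper_width: 0.0268
finger_force: 35.0
```

Contact with the mat; release, then rise.

Request:
drive_tool --motion '[[[0,0,-0.5,0,0,0],[0,0,-0.5,0,0,0],[0,0,-0.5,0,0,0],[0,0,-0.5,0,0,0],[0,0,-0.5,0,0,0],[0,0,-0.5,0,0,0],[0,0,-0.5,0,0,0],[0,0,-0.5,0,0,0]]]' --gripper 1

```text
time: 12.42
tcp_pos: [0.4828, 0.2811, 0.1131]
orientation: [0.0, 0.5, 0.866, 0.0]
contact_force: [-0.9, 0.9, 0.2]
gripper_width: 0.0918
finger_force: 0.0
```

Request:
drive_tool --motion '[[[0,0,-15,0,0,0],[0,0,-40,0,0,0],[0,0,-75,0,0,0],[0,0,-110,0,0,0],[0,0,-145,0,0,0],[0,0,-165,0,0,0],[0,0,-165,0,0,0],[0,0,-165,0,0,0]]]'

```text
time: 13.42
tcp_pos: [0.4823, 0.2808, 0.2777]
orientation: [-0.0, 0.5, 0.866, -0.0]
contact_force: [-0.1, -0.7, -0.9]
gripper_width: 0.0917
finger_force: 0.0
```

```bash
python3 - <<'E'
from h import *
s=state();print(s['time'],s['tcp_pos'],s['contact_force'],s['gripper_width'])
save('scene','s2'); save('side','d2')
a=cv2.imread('pics/s2.png')[120:360,200:530]; b=cv2.imread('pics/d2.png')[150:390,170:500]
cv2.imwrite('pics/c2.png',cv2.resize(np.hstack([a,b]),None,fx=1.2,fy=1.2))
w=arc(pol(s['tcp_pos']),pol((.431,-.309,.24)),18)
rows(w[:9]);print();rows(w[9:],(np.array(w[8][0]),w[8][1]))
E
```

```text
13.425 [0.48230974 0.28080931 0.27765515] [-0.1254913  -0.7355642  -0.87037353] 0.09174467823654878
[-35.5, -2.4, 1.5, -0.1, 0.0, 3.4]
[-70.7, -7.1, 3.6, -0.1, 0.0, 7.1]
[-105.5, -14.1, 5.7, -0.1, 0.0, 10.7]
[-139.6, -23.3, 7.8, -0.1, 0.0, 14.4]
[-172.9, -34.6, 10.0, -0.1, 0.0, 18.0]
[-205.4, -48.0, 12.1, -0.1, 0.0, 21.7]
[-236.8, -63.3, 14.2, -0.1, 0.0, 25.3]
[-267.2, -80.6, 16.4, -0.1, 0.0, 29.0]
[-296.3, -99.8, 18.5, -0.1, 0.0, 32.7]

[-34.6, -2.6, 2.1, 0.0, 0.0, 3.7]
[-68.9, -7.5, 4.2, 0.0, 0.0, 7.3]
[-102.7, -14.5, 6.3, 0.0, 0.0, 11.0]
[-135.9, -23.6, 8.4, 0.0, 0.0, 14.6]
[-168.4, -34.8, 10.5, 0.0, 0.0, 18.3]
[-200.0, -48.0, 12.6, 0.0, 0.0, 21.9]
[-230.5, -63.2, 14.6, 0.0, 0.0, 25.6]
[-260.0, -80.2, 16.7, 0.0, 0.0, 29.3]
[-288.2, -99.1, 18.8, 0.0, 0.0, 32.9]
```

View pics/c2.png

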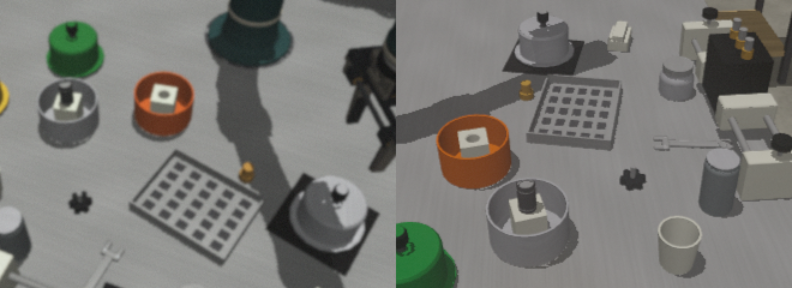

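The lid stands upright on the mat (crop (328,215) left, (545,45) right), and the cartridge is upright in the pot (crop (66,95) and (527,195)).

Request:
drive_tool --motion '[[[-35,-2.5,1.5,0,0,3.5],[-71,-7,3.5,0,0,7],[-105,-14,5.5,0,0,10.5],[-140,-23,8,0,0,14.5],[-173,-35,10,0,0,18],[-205,-48,12,0,0,21.5],[-237,-63,14,0,0,25],[-267,-81,16,0,0,29],[-296,-100,18,0,0,32.5]]]'

```text
time: 14.65
tcp_pos: [0.5434, -0.0265, 0.2591]
orientation: [-0.0, 0.723, 0.69, -0.001]
contact_force: [0.1, -0.8, 0.2]
gripper_width: 0.0919
finger_force: 0.0
```

Request:
drive_tool --motion '[[[-35,-2.5,2,0,0,3.5],[-69,-7.5,4,0,0,7],[-103,-14.5,6,0,0,11],[-136,-24,8,0,0,14.5],[-168,-35,10,0,0,18],[-200,-48,12,0,0,22],[-230,-63,14,0,0,25.5],[-260,-80,17,0,0,29],[-288,-99,19,0,0,33],[-288,-99,19,0,0,33],[-288,-99,19,0,0,33]]]'

```text
time: 16.02
tcp_pos: [0.4324, -0.3078, 0.2405]
orientation: [-0.0, 0.889, 0.458, -0.0]
contact_force: [0.2, 0.2, 0.2]
gripper_width: 0.0919
finger_force: 0.0
```

```bash
python3 - <<'E'
from h import *
s=state();P=camera_params('wrist');save('wrist','w3');print(s['time'],s['tcp_pos'],s['joints'].round(2))
print([w2px('wrist',(.4305,-.309,z),P) for z in (.075,.125)])
E
```

```text
16.025 [ 0.43244603 -0.30783466  0.2405305 ] [-0.04  0.3   0.72  1.93 -0.24  0.99  0.17]
[array([321.08384897, 232.35381622]), array([320.81724049, 250.1925986 ])]
```

View pics/w3.png

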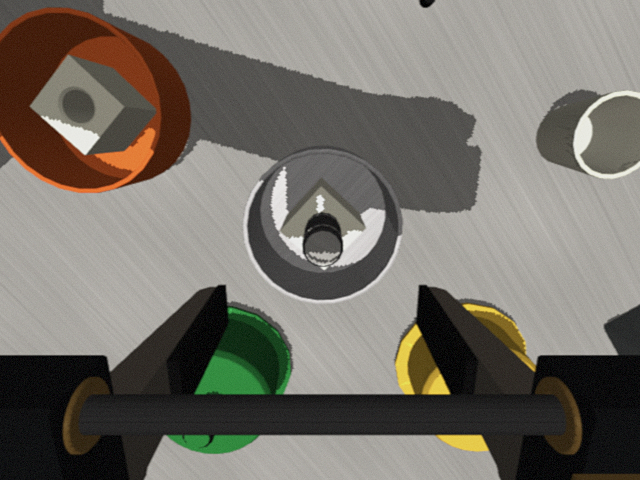

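```bash
python3 - <<'E'
from h import *
im=cv2.imread('pics/w3.png');P=camera_params('wrist')
th=np.linspace(0,6.28,200)
def draw(c,r,z,col,S=6,o=(240,145)):
    for t in th:
        u,v=w2px('wrist',(c[0]+r*np.cos(t),c[1]+r*np.sin(t),z),P); x,y=int((u-o[0])*4),int((v-o[1])*4)
        if 0<=x<big.shape[1] and 0<=y<big.shape[0]: big[y,x]=col
c=cv2.resize(im[145:290,240:410],None,fx=4,fy=4,interpolation=cv2.INTER_CUBIC);big=c
import h
h_P=P
c0=(.4305,-.309)
for r,z,col in [(.067,.075,(0,0,255)),(.015,.125,(0,255,0)),(.015,.07,(255,0,0))]: draw(c0,r,z,col)
cv2.imwrite('pics/c3.png',big)
E
```

```text
(no output)
```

View pics/c3.png

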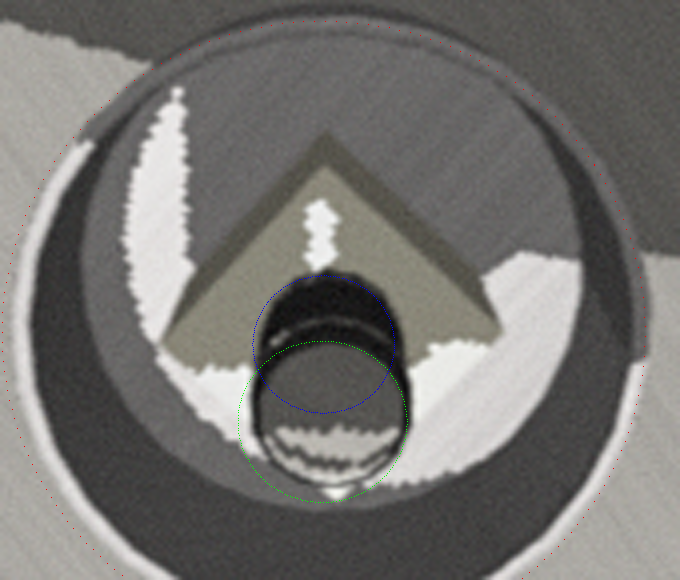

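The wrist crop shows the cartridge's top centred at about (332,410) in the crop, i.e. (323,247.5) in the picture, against (322,421) predicted; so the axis is at about (0.433,-0.3085), practically under the gripper.

```bash
python3 - <<'E'
from h import *
print(px2w('wrist',323,247.5,.125),px2w('wrist',323,224.5,.075)); rows([((.433,-.3085,.106),Rt())])
E
```

```text
[ 0.43326661 -0.30799729  0.125     ] [ 0.4360651  -0.30416567  0.075     ]
[-0.7, 0.9, 134.6, 0.0, 0.0, 0.0]
```

Request:
drive_tool --motion '[[[0,1,15,0,0,0],[0,1,45,0,0,0],[0,1,75,0,0,0],[0,1,100,0,0,0],[0,1,120,0,0,0],[0,1,130,0,0,0],[0,1,134,0,0,0],[0,1,134,0,0,0],[0,1,134,0,0,0]]]'

```text
time: 17.2
tcp_pos: [0.4334, -0.3095, 0.1077]
orientation: [0.001, 0.889, 0.458, 0.0]
contact_force: [-0.4, 0.7, -0.3]
gripper_width: 0.0918
finger_force: 0.0
```

Request:
drive_tool --motion '[[[0,0,0,0,0,0],[0,0,0,0,0,0],[0,0,0,0,0,0],[0,0,0,0,0,0],[0,0,0,0,0,0],[0,0,0,0,0,0],[0,0,0,0,0,0],[0,0,0,0,0,0]]]' --gripper -1 --squeeze 50

```text
time: 18.2
tcp_pos: [0.4328, -0.3091, 0.107]
orientation: [-0.0, 0.889, 0.457, -0.0]
contact_force: [0.3, 0.6, 1.4]
gripper_width: 0.0291
finger_force: 50.0
```

Gripped; draw up.

Request:
drive_tool --motion '[[[0,0,-4,0,0,0],[0,0,-12,0,0,0],[0,0,-24,0,0,0],[0,0,-38,0,0,0],[0,0,-54,0,0,0],[0,0,-72,0,0,0],[0,0,-92,0,0,0],[0,0,-112,0,0,0],[0,0,-125,0,0,0],[0,0,-130,0,0,0],[0,0,-130,0,0,0],[0,0,-130,0,0,0]]]'

```text
time: 19.7
tcp_pos: [0.4326, -0.3089, 0.2365]
orientation: [-0.0, 0.889, 0.457, -0.0]
contact_force: [-0.3, 0.3, -2.0]
gripper_width: 0.0295
finger_force: 50.0
```

```bash
python3 - <<'E'
from h import *
s=state();print(s['time'],s['tcp_pos'],s['joints'].round(2),s['contact_force'],s['finger_force'],s['gripper_width'])
# tray by both cams from first pictures: slot/rim region corners already; refine on rim with mean
t=np.array([.544,.029])
# nose at d=97 mm ahead of TCP; outward tilt 45
d=.097; L=pol((*t,0)); print(L)
r=L[0]-d*np.sin(np.pi/4); z=.12+d*np.cos(np.pi/4); print(r,z)
w=arc(pol(s['tcp_pos']),(r,L[1],.237),14,(0,0))
rows(w[:9]);print();w2=w[9:];rows(w2,(np.array(w[8][0]),w[8][1]))
E
```

```text
19.7 [ 0.4325969  -0.3089061   0.23646243] [-0.04  0.31  0.73  1.93 -0.25  0.99  0.18] [-0.27497635  0.26546841 -2.03215684] 49.999346444383264 0.029496934015920167
(np.float64(0.5447724295520103), np.float64(3.051482187793169), 0)
0.4761830717769152 0.1885893577750951
[25.4, -4.6, -0.0, -0.1, 0.0, -2.8]
[50.3, -10.4, -0.1, -0.1, 0.0, -5.5]
[74.7, -17.3, -0.1, -0.1, 0.0, -8.3]
[98.6, -25.4, -0.1, -0.1, 0.0, -11.0]
[121.9, -34.6, -0.2, -0.1, 0.0, -13.8]
[144.5, -44.8, -0.2, -0.1, 0.0, -16.6]
[166.4, -56.0, -0.2, -0.1, 0.0, -19.3]
[187.6, -68.3, -0.3, -0.1, 0.0, -22.1]
[208.0, -81.4, -0.3, -0.1, -0.0, -24.8]

[23.7, -4.5, -0.0, 0.0, 0.0, -2.8]
[46.9, -10.2, -0.1, 0.0, 0.0, -5.5]
[69.6, -16.9, -0.1, 0.0, 0.0, -8.3]
[91.8, -24.7, -0.2, 0.0, 0.0, -11.0]
[113.4, -33.5, -0.2, 0.0, 0.0, -13.8]
```

```bash
python3 - <<'E'
from h import *
s=state()
w=arc(pol(s['tcp_pos']),(.602,3.05,.237),12)
rows(w)
print();v=arc((.602,3.05,.237),(.602,3.05,.204),10,(0,-40))
rows(v,(np.array(w[-1][0]),w[-1][1]))
E
```

```text
[30.1, 5.0, -0.1, -0.1, 0.0, -3.2]
[60.8, 8.3, -0.1, -0.1, 0.0, -6.5]
[92.0, 9.8, -0.2, -0.1, 0.0, -9.7]
[123.5, 9.5, -0.2, -0.1, 0.0, -12.9]
[155.3, 7.4, -0.3, -0.1, 0.0, -16.1]
[187.2, 3.3, -0.3, -0.1, 0.0, -19.3]
[219.2, -2.6, -0.4, -0.1, 0.0, -22.5]
[251.1, -10.4, -0.4, -0.1, -0.0, -25.7]
[282.7, -20.2, -0.5, -0.1, -0.0, -29.0]
[314.1, -31.9, -0.5, -0.1, -0.0, -32.2]
[345.0, -45.6, -0.5, -0.1, -0.0, -35.4]
[375.4, -61.1, -0.6, -0.1, -0.0, -38.6]

[0.0, 0.0, 3.3, 4.0, 0.0, 0.0]
[0.0, 0.0, 6.6, 8.0, -0.0, 0.0]
[0.0, 0.0, 9.9, 12.0, 0.0, 0.0]
[0.0, 0.0, 13.2, 16.0, 0.0, -0.0]
[0.0, 0.0, 16.5, 20.0, 0.0, 0.0]
[0.0, 0.0, 19.8, 24.0, 0.0, -0.0]
[0.0, 0.0, 23.1, 28.0, -0.0, -0.0]
[0.0, 0.0, 26.4, 32.0, -0.0, -0.0]
[0.0, 0.0, 29.7, 36.0, 0.0, 0.0]
[0.0, 0.0, 33.0, 40.0, 0.0, -0.0]
```

Request:
drive_tool --motion '[[[20,3.5,0,0,0,-2],[55,8,0,0,0,-6],[92,10,0,0,0,-9.5],[124,9.5,0,0,0,-13],[155,7.5,0,0,0,-16],[187,3.5,0,0,0,-19],[219,-2.5,0,0,0,-22.5],[251,-10.5,0,0,0,-26],[283,-20,0,0,0,-29],[314,-32,0,0,0,-32],[345,-46,0,0,0,-35.5],[370,-58,0,0,0,-38.5]]]'

```text
time: 21.2
tcp_pos: [0.6011, 0.0282, 0.237]
orientation: [-0.0, 0.687, 0.727, 0.0]
contact_force: [0.1, 0.5, -2.8]
gripper_width: 0.0291
finger_force: 50.0
```

Request:
drive_tool --motion '[[[5,-3,0,0,0,0],[5,-3,3,3,0,0],[5,-3,6,7,0,0],[5,-3,10,12,0,0],[5,-3,13,16,0,0],[5,-3,16,20,0,0],[5,-3,20,24,0,0],[5,-3,23,28,0,0],[5,-3,26,32,0,0],[5,-3,30,36,0,0],[5,-3,33,40,0,0],[5,-3,33,40,0,0]]]'

```text
time: 22.7
tcp_pos: [0.5977, 0.0291, 0.2025]
orientation: [-0.235, 0.648, 0.68, -0.249]
contact_force: [0.0, -0.2, -1.2]
gripper_width: 0.0295
finger_force: 50.0
```

Request:
drive_tool --motion '[[[0,0,0,0,0,0],[0,0,0,0,0,0],[0,0,0,0,0,0],[0,0,0,0,0,0]]]'

```text
time: 23.2
tcp_pos: [0.5977, 0.0305, 0.2045]
orientation: [-0.235, 0.647, 0.681, -0.248]
contact_force: [0.0, 0.2, -1.4]
gripper_width: 0.0292
finger_force: 50.0
```

```bash
python3 - <<'E'
from h import *
s=state();M=Rt().as_matrix();print(s['time'],s['tcp_pos'],s['joints'].round(2),s['finger_force'],s['gripper_width'])
n=s['tcp_pos']+.097*M[:,2];print('nose',n,'tilt',np.degrees(np.arccos(-M[2,2])))
save('scene','s4'); save('side','d4'); print(w2px('scene',n),w2px('side',n))
a=cv2.imread('pics/s4.png')[120:360,200:530]; b=cv2.imread('pics/d4.png')[100:340,170:500]
cv2.imwrite('pics/c4.png',cv2.resize(np.hstack([a,b]),None,fx=1.2,fy=1.2))
E
```

```text
23.2 [0.59766843 0.03048309 0.20450892] [-0.32  0.84  0.41  1.28 -0.23  1.78  0.16] 49.999577526468784 0.029221176281330686
nose [0.53546562 0.02728232 0.13014787] tilt 39.94967045565166
[366.36433617 257.45768257] [318.11998596 202.83862457]
```

View pics/c4.png

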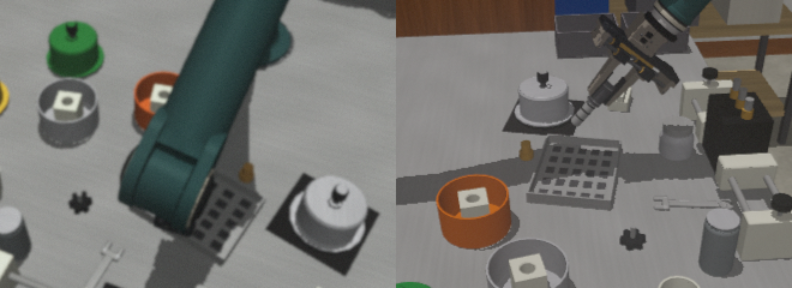

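The side view shows the cartridge held tilted with its nose at about (321,202). I predicted (318,203), so the nose is over the middle of the tray, about 13 cm up. The lid still stands on the mat.

```bash
python3 -c "
from plant import *
print(finish_job())"
```

```text
the job is handed in; nothing more can be done
None
```

The job is handed in, with no verdict returned: the lid stands released on the mat, and the cartridge is held still, nose down at 40° from vertical, its nose about 13 cm above the middle of the drip tray.

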